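Get the hemmed-in tinter tin onto the mixing balance

ROBOT

A 6-joint arm with a two-finger parallel gripper is mounted at the origin on the work surface. World frame = base frame: x ahead of the robot, y to its left, z up, the work surface at z = 0. Lengths are in m, angles in rad, forces in N, time in s.
With the tool pointing down it reaches from about 0.25 to 0.8 m from the base axis. Payload 3.9 kg.
Tool frame: the origin (TCP) lies between the finger pads; the fingertips stand 8 mm ahead of it and the grasp point (between the pads) lies 11 mm behind it; z points along the fingers, y is the line along which they close (so a half turn about z gives the same grasp; the last joint's range is limited). The gripper opens to 85 mm and grips with 20 to 120 N. Pads are 22 mm wide; open, the fingers measure 114 mm over their backs; the gripper's body (76 mm by 85 mm) begins 54 mm behind the grasp point. The pads swing forward as they close: fully open they stand 13 mm farther back than shut.
Start: joints at [-1.135, 0.26, -0.138, 1.173, 0, 1.571], TCP at [0.222, -0.476, 0.239] pointing down, gripper open.
Joint ranges: [-2.78, 2.78], [-0.83, 1.72], [-1.28, 1.37], [-1.9, 2.12], [-1.57, 1.48], [-3.14, 3.14]. Speed limits (rad/s): [2.57, 2.57, 3.14, 3.14, 3.14, 3.14].

INTERFACE

Orientations are given as a unit quaternion [w, x, y, z].
In Python, from station import env, imaging, workorder gives the robot as it stands. The module is installed in compiled form; this text tells all that it offers.
- The arm moves only by the shell command python3 -m handwheel 'ROWS' [FORCE]. ROWS is text: rows parted by semicolons, each of 7 numbers parted by spaces: the closure, from 0 (fully open) to 1 (shut), then the shift along the tool's x, y, z in mm, then the turn, a rotation vector about the tool's x, y, z in rad. In form: jaw dx dy dz ax ay az; .... A call has 1 to 5 rows; each row is the pose to reach, as a shift and turn from the pose commanded when the call began, along the tool's axes at that moment; what a row does not reach only later rows make up. A row lasts 1/10 s, in which the tool goes at most 50 mm and 8.59 degrees, less where a joint would pass 70% of its speed; a pose out of reach is approached as far as the arm can. A call with a gripper value outside its range is refused whole. The fingers move at their own pace and stop on an object; FORCE is the grip in N (left out, the last holds). Time passes only in rows, so rows that repeat a pose let the fingers close. It gives the time, the measured TCP pose, the force, the opening and the grip force at its end, in the units of the state.
- env.sense(): the state, without advancing time (a new reading comes with each control period).
- imaging.grab_frame(name): name is "scene" or "top" or "wrist"; returns the picture (400x640x3 uint8, blue, green, red); there is no depth.
- imaging.camera_model(name): a dict with "fx", "fy", "cx", "cy" (pixels), "rvec" (rotation vector, rad) and "tvec" (3), from world to camera coordinates, as OpenCV has them; the wrist camera has in their place "hand_eye" (4x4, takes a point from camera to tool coordinates, whose origin is the TCP and whose axes are the flange's). Camera axes: x right, y down, z forward; pixel columns grow to the right and rows downward; lengths in m; the calibration is good to about 2 mm. The wrist camera is an equidistant fisheye: a pixel r from the principal point sees the ray r / f radians off the axis. A picture is of the moment at which its call begins: read the wrist's pose just before it. camera_model takes no time and is no camera call.
- workorder.job_done(): hands the job in; it is judged then, once.
The state is a dict: "time": time; "joints": joint angles; "qvel": joint speeds; "effort": joint torques, N m; "ee_pos": TCP position; "tool_rot": TCP orientation; "wrist_force": force on the tool from outside, world axes, zero at the start; "ft_torque": the same for the moment, N m; "finger_gap": opening from 0.0 (shut) to 1.0 (fully open); "grasp_force": force on a finger pad.
Only numpy, scipy, OpenCV 4.12 (cv2) and the standard library are available. Lean on these libraries where they do the work, as an engineer would, in place of code of your own. Each camera call takes 0.05 s, during which the arm holds its last target. There are 200 camera calls.

TASK

The tin with the red lid is needed on the balance, but in the rack it is hemmed in by the three tall bottles (purple, orange and yellow). Stand all three bottles upright in the black spill tray, then take the red tin out and set it gently in the centre of the balance pan, and then put every bottle back upright in the rack on exactly the place it came from. Leave the blue and the white tin where they stand, and do not tip any bottle or tin.

Things in the scene. Friction and masses are not known exactly. Their poses are not given: they have to be found in the camera images.
- bottle_purple: Loose round purple tinter bottle with a white label band and purple screw cap, 155 mm tall: body 58 mm diameter up to 110 mm, then a shoulder; cap 36 mm diameter from 124 to 155 mm. About 0.3 kg. Origin: centre of its underside, z up. Starts upright in the rack next to the red tin; its own place is where it stands at the start (the three bottles trade places between starts).
- bottle_orange: Loose round orange tinter bottle with a white label band and orange screw cap, 155 mm tall: body 58 mm diameter up to 110 mm, then a shoulder; cap 36 mm diameter from 124 to 155 mm. About 0.3 kg. Origin: centre of its underside, z up. Starts upright in the rack next to the red tin; its own place is where it stands at the start (the three bottles trade places between starts).
- bottle_yellow: Loose round yellow tinter bottle with a white label band and yellow screw cap, 155 mm tall: body 58 mm diameter up to 110 mm, then a shoulder; cap 36 mm diameter from 124 to 155 mm. About 0.3 kg. Origin: centre of its underside, z up. Starts upright in the rack next to the red tin; its own place is where it stands at the start (the three bottles trade places between starts).
- tin_red: Loose round metal tin, red lid, red band on a white label; 58 mm diameter, 60 mm tall to the rim, 62 mm to the top of the 47 mm lid. About 0.18 kg. Origin: centre of its underside, z up. It stands in the middle of the rack's rear row, 10 mm clear of a tall bottle on its left, right and front (robot side): fingers fit beside it only once they are away.
- tin_blue: Loose round metal tin, blue lid, blue band on a white label; 58 mm diameter, 60 mm tall to the rim, 62 mm to the top of the 47 mm lid. About 0.18 kg. Origin: centre of its underside, z up. Bystander in a front corner of the rack; leave it there.
- tin_white: Loose round metal tin, white lid, plain white label; 58 mm diameter, 60 mm tall to the rim, 62 mm to the top of the 47 mm lid. About 0.18 kg. Origin: centre of its underside, z up. Bystander in the other front corner of the rack; leave it there.
- rack: Fixed sheet-steel rack, open on top, 156 (x) by 220 mm (y); black floor 6 mm above its underside; front lip 16, sides 30, back 50 mm high, 3 mm thick. Six places marked by thin rings: rows at x = -34 mm (front, nearer the robot) and +34 mm (rear), columns at y = -68, 0, +68 mm. Origin: centre of its underside; +x away from the robot, +y to the robot's left, turned by its yaw (up to 9 degrees).
- tray: Fixed black plastic spill tray, empty, 275 mm long (x) by 170 mm wide (y), rim 18 mm high, walls 4 mm, floor 4 mm above its underside. Room for three bottles in a row along x, 80 mm apart. Origin: centre of its underside; +x along its length, away from the robot.
- balance: Fixed balance: grey housing 235 by 205 mm, round steel pan 196 mm diameter (does not give), top 70 mm above the underside, a 72 mm dark ring drawn round its centre. A display on a column stands behind the pan, 110 to 175 mm beyond its centre in +x, 190 mm wide, up to 180 mm high. Origin: on the underside, straight below the pan's centre; +x away from the robot.

How it is judged:
By the outcome, as a careful person would: the job done as asked, in the order asked, and still so for the second after the job is handed in, with the robot touching nothing.
It also fails if it takes over 144 s, if anything falls off the work surface, if the arm or the gripper's body presses on something with over 40 N, if the wrist force passes 120 N, or if a joint passes its speed limit or range.

## Working session

There is one attempt and no reset: what is moved stays moved. The work goes in short steps, Python scripts to look and compute and a shell command to move; the robot and the scene stay as the last step left them, time stands still between calls to the robot, and variables do not carry over. Pictures are saved under pics/ and viewed, at most 14 in all, crops included, and the job is handed in when it is done.

```bash
mkdir -p pics; cat > h.py <<'E'
import numpy as np, cv2
from station import env, imaging, workorder
from scipy.spatial.transform import Rotation as R
def ray(cam,u,v):
    m=imaging.camera_model(cam); Rm=cv2.Rodrigues(np.array(m["rvec"],float))[0]; t=np.array(m["tvec"],float).ravel()
    d=Rm.T@np.array([(u-m["cx"])/m["fx"],(v-m["cy"])/m["fy"],1.]); return -Rm.T@t,d
def onz(cam,u,v,z):
    o,d=ray(cam,u,v); return (o+d*(z-o[2])/d[2])
def proj(cam,p):
    m=imaging.camera_model(cam); Rm=cv2.Rodrigues(np.array(m["rvec"],float))[0]
    c=Rm@np.array(p,float)+np.array(m["tvec"],float).ravel(); return m["fx"]*c[0]/c[2]+m["cx"],m["fy"]*c[1]/c[2]+m["cy"]
E
python3 - <<'E'
from h import *
for n in("top","scene"):
    cv2.imwrite(f"pics/{n}0.png",imaging.grab_frame(n)); print(n,ray(n,320,200))
s=env.sense();print(s)
E
```

```text
top (array([ 0.42059605, -0.01356838,  1.02693072]), array([ 0.10721109, -0.00687716, -0.99440146]))
scene (array([0.76274837, 0.4851124 , 0.67843946]), array([-0.25256068, -0.60294263, -0.75693419]))
{'time': 0.1, 'joints': array([-1.13501827e+00,  2.60617904e-01, -1.39220712e-01,  1.17271018e+00,
        3.52923477e-05,  1.57079071e+00]), 'qvel': array([ 3.90171861e-04, -2.29443351e-03,  3.19444339e-03, -4.64610594e-05,
       -3.93895325e-04,  7.60091563e-04]), 'effort': array([-7.62434502e-05, -4.06507730e+01,  2.54527295e+01,  1.01017789e-02,
        4.37370647e-05,  1.16412983e-05]), 'ee_pos': array([ 0.2213709 , -0.47539309,  0.23855567]), 'tool_rot': array([-8.59331188e-04,  9.76354972e-01,  2.16171691e-01, -1.72183286e-04]), 'wrist_force': array([-0.2125746 , -0.84463952, -0.3681974 ]), 'ft_torque': array([ 0.0183698 ,  0.00477796, -0.00834806]), 'grasp_force': 0.0, 'finger_gap': 1.0048303757914476}
```

View pics/top0.png

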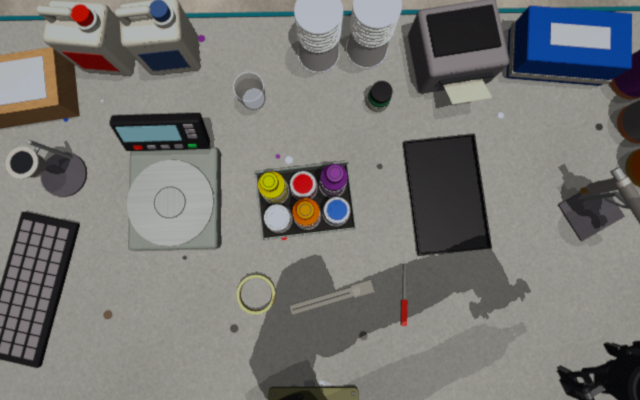

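View pics/scene0.png

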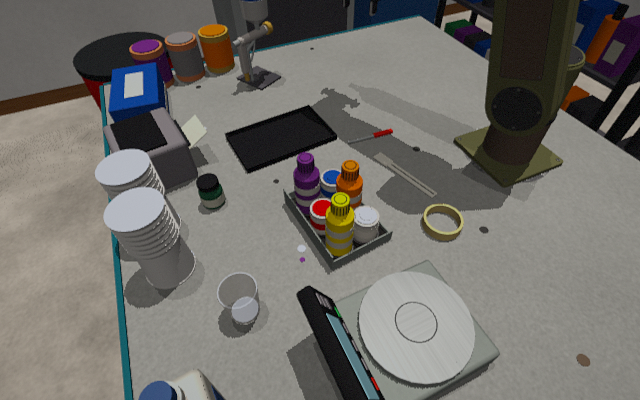

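Top view: yellow (272,187), red lid (303,185), purple (334,179), orange (306,213), white and blue in the front corners; the tray is near (447,195) and the pan ring at (170,202). The scene view shows the same layout. Next I enlarge both.

```bash
python3 - <<'E'
from h import *
a=cv2.imread("pics/top0.png")[150:250,245:365]
cv2.imwrite("pics/topc.png",cv2.resize(a,None,fx=6,fy=6,interpolation=cv2.INTER_CUBIC)[:600])
b=cv2.imread("pics/scene0.png")[145:275,280:400]
cv2.imwrite("pics/scenec.png",cv2.resize(b,None,fx=4.5,fy=4.5,interpolation=cv2.INTER_CUBIC))
E
```

```text
(no output)
```

View pics/topc.png

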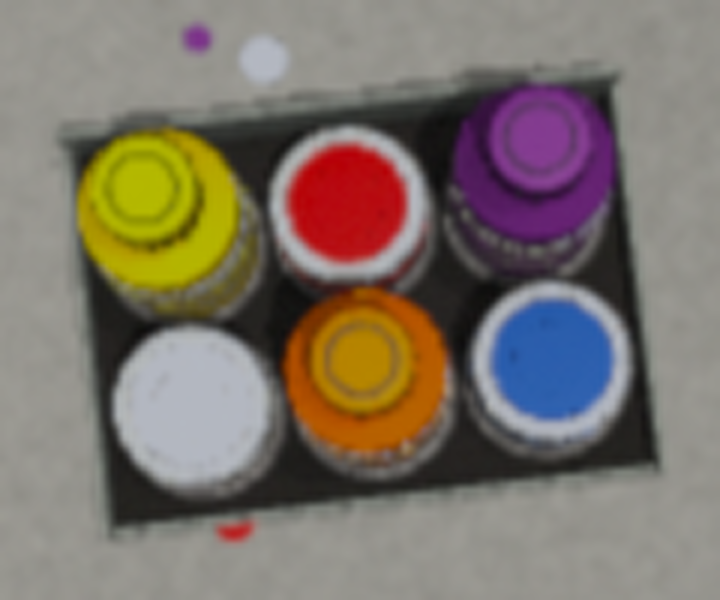

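The crop shows cap centres at yellow (143,187), purple (540,138) and orange (362,360), and lid centres at red (347,203), blue (553,357) and white (193,406).

```bash
python3 - <<'E'
from h import *
T={'y':(143,187,.161,34,68),'p':(540,138,.161,34,-68),'o':(362,360,.161,-34,0),'red':(347,203,.068,34,0),'blue':(553,357,.068,-34,-68),'white':(193,406,.067,-34,68)}
P=[];M=[]
for k,(x,y,z,a,b) in T.items():
    p=onz("top",245+(x+.5)/6-.5,150+(y+.5)/6-.5,z);P.append(p[:2]);M.append((a/1e3,b/1e3));print(k,p.round(4))
P=np.array(P);M=np.array(M);A,B=M-M.mean(0),P-P.mean(0)
th=np.arctan2((A[:,0]*B[:,1]-A[:,1]*B[:,0]).sum(),(A*B).sum());c,s=np.cos(th),np.sin(th);Rm=np.array([[c,-s],[s,c]])
t=P.mean(0)-Rm@M.mean(0);print("rack",t.round(4),"yaw",th,np.degrees(th));print("res mm",((P-(M@Rm.T+t))*1e3).round(1))
print("slots",dict(zip(T,(M@Rm.T+t).round(4).tolist())))
for q in [(404,141),(475,135),(490,247),(418,254)]: print("tray",onz("top",*q,.018).round(4))
im=cv2.imread("pics/top0.png");g=cv2.cvtColor(im,6)
# pan ellipse
roi=g[150:255,120:225];c=cv2.HoughCircles(cv2.resize(cv2.GaussianBlur(roi,(3,3),0),None,fx=3,fy=3),cv2.HOUGH_GRADIENT,1,500,param1=80,param2=20,minRadius=110,maxRadius=145)
print(c); 
if c is not None: u,v=c[0,0,:2];print("pan",onz("top",120+(u+1)/3-.67,150+(v+1)/3-.67,.07))
print("ring",onz("top",170,202,.07))
# scene check: ring centre
print("ring scene",onz("scene",416.5,322,.07))
# wrist hand-eye
print(imaging.camera_model("wrist"))
for k,z in(("y",.161),("p",.161),("o",.161)):
  p=P["ypo".index(k)];print(k,"scene px",np.round(proj("scene",[*p,z]),1))
print("red scene",np.round(proj("scene",[*P[3],.068]),1))
E
```

```text
y [0.5545 0.0851 0.161 ]
p [ 0.5699 -0.0499  0.161 ]
o [0.4948 0.0111 0.161 ]
red [0.562 0.019 0.068]
blue [ 0.5032 -0.0574  0.068 ]
white [0.4863 0.077  0.067 ]
rack [0.5284 0.0142] yaw 0.1184162977046475 6.7847540840409994
res mm [[ 0.3 -0.6]
 [-0.4 -0.5]
 [ 0.1  1. ]
 [-0.2  0.8]
 [ 0.5 -0. ]
 [-0.4 -0.7]]
slots {'y': [0.5541, 0.0857], 'p': [0.5702, -0.0494], 'o': [0.4947, 0.0101], 'red': [0.5622, 0.0182], 'blue': [0.5027, -0.0574], 'white': [0.4866, 0.0777]}
tray [ 0.6691 -0.2227  0.018 ]
tray [ 0.6817 -0.3922  0.018 ]
tray [ 0.4158 -0.4135  0.018 ]
tray [ 0.4011 -0.2465  0.018 ]
None
ring [0.52267772 0.31680555 0.07      ]
ring scene [0.52242622 0.32042514 0.07      ]
{'fx': 309.70691628693146, 'fy': 309.70691628693146, 'cx': 325.56741481669957, 'cy': 197.14947337616104, 'hand_eye': array([[-2.43078653e-04, -9.63935465e-01, -2.66135981e-01,
         6.66995399e-02],
       [ 9.99999384e-01,  5.38319892e-05, -1.10833968e-03,
         5.92042566e-04],
       [ 1.08269455e-03, -2.66136087e-01,  9.63934858e-01,
        -1.33074962e-01],
       [ 0.00000000e+00,  0.00000000e+00,  0.00000000e+00,
         1.00000000e+00]])}
y scene px [339.9 198.4]
p scene px [305.  156.7]
o scene px [350.2 164.4]
red scene [322.5 206.8]
```

View pics/scenec.png

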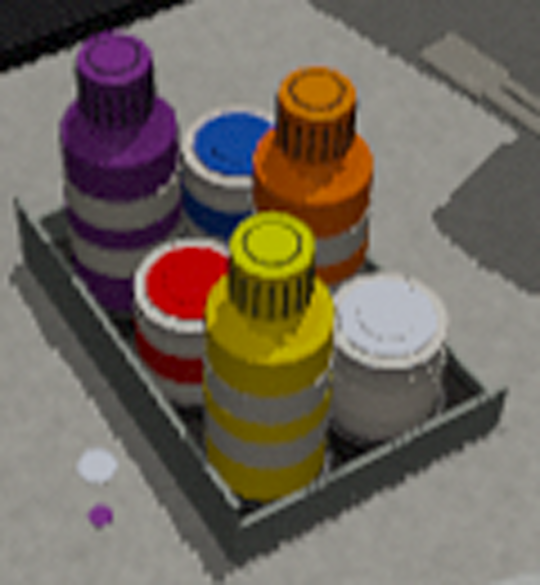

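The scene view agrees with the top-view positions: yellow cap at crop (273,244), purple (113,55), orange (317,92), all within about 1 px of prediction. First I turn the tool to world yaw 0.

```bash
python3 -m handwheel '0 0 0 0 0 0 0.15; 0 0 0 -6 0 0 0.3; 0 0 0 -12 0 0 0.436; 0 0 0 -12 0 0 0.436;0 0 0 -12 0 0 0.436' 40; python3 -c "
from h import *
s=env.sense();q=s['tool_rot'];print(s['ee_pos'],R.from_quat(np.roll(q,-1)).as_matrix().round(4),s['joints'])"
```

```text
time: 0.6
ee_pos: [0.2215, -0.4758, 0.2509]
tool_rot: [-0.0, 1.0, 0.001, -0.0]
wrist_force: [-0.1, 0.4, -0.0]
finger_gap: 1.004
grasp_force: 0.0
[ 0.22154411 -0.47576958  0.25094705] [[ 1.0e+00  2.6e-03 -2.0e-04]
 [ 2.6e-03 -1.0e+00  5.0e-04]
 [-2.0e-04 -5.0e-04 -1.0e+00]] [-1.13499914e+00  2.55453126e-01 -1.13774412e-01  1.20209246e+00
 -2.91962733e-06  2.00394702e+00]
```

```bash
for i in 1; do
python3 -m handwheel '0 23 -28 0 0 0 0; 0 46 -57 0 0 0 0; 0 70 -85 0 0 0 0; 0 93 -114 0 0 0 0; 0 116 -142 0 0 0 0' >/dev/null
python3 -m handwheel '0 23 -28 0 0 0 0; 0 46 -57 0 0 0 0; 0 70 -85 0 0 0 0; 0 93 -114 0 0 0 0; 0 116 -142 0 0 0 0' >/dev/null
python3 -m handwheel '0 23 -28 0 0 0 0; 0 46 -57 0 0 0 0; 0 70 -85 0 0 0 0; 0 93 -114 0 0 0 0; 0 116 -142 0 0 0 0' >/dev/null
python3 -m handwheel '0 0 0 0 0 0 0; 0 0 0 0 0 0 0; 0 0 0 0 0 0 0'; done
python3 - <<'E'
from h import *
s=env.sense();print(s['ee_pos'].round(4),s['joints'].round(3));cv2.imwrite("pics/w1.png",imaging.grab_frame("wrist"))
m=imaging.camera_model("wrist");H=np.array(m["hand_eye"]);Rt=R.from_quat(np.roll(s['tool_rot'],-1)).as_matrix()
def pw(p):
    c=np.linalg.inv(H)@np.r_[Rt.T@(np.array(p)-s['ee_pos']),1];r=np.hypot(c[0],c[1]);k=m["fx"]*np.arctan2(r,c[2])/r
    return np.round([m["cx"]+c[0]*k,m["cy"]+c[1]*k],1)
for n,p in dict(p=(.5702,-.0494,.161),y=(.5541,.0857,.161),o=(.4947,.0101,.161),red=(.5622,.0182,.068)).items():print(n,pw(p))
E
```

```text
time: 2.4
ee_pos: [0.5688, -0.0506, 0.2509]
tool_rot: [0.0, 1.0, 0.0, -0.001]
wrist_force: [-0.7, -0.7, -0.2]
finger_gap: 1.001
grasp_force: 0.0
[ 0.5688 -0.0506  0.2509] [-8.800e-02  3.370e-01  2.000e-03  1.238e+00 -0.000e+00  3.053e+00]
p [323.2 202. ]
y [163.5 219.9]
o [253.9 286.5]
red [260.3 184.4]
```

View pics/w1.png

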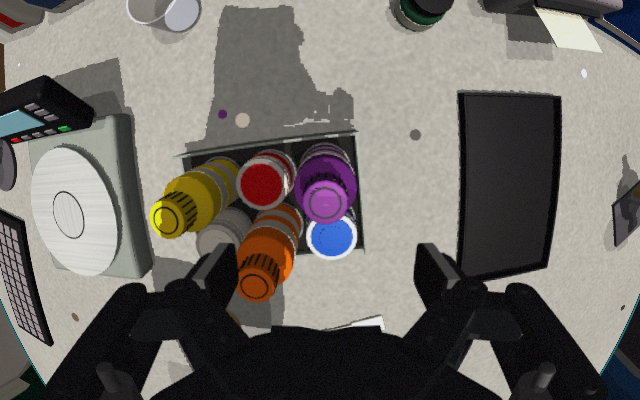

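Wrist view: purple cap (325,200), orange (256,287) and yellow (168,216), all within 2–4 px of prediction. Joint 6 is close to its limit at 3.05, so I make a half turn, after which dx=-X, dy=+Y, dz=-Z.

```bash

python3 -m handwheel '0 0 0 0 0 0 -0.148; 0 0 0 0 0 0 -0.296; 0 0 0 0 0 0 -0.444; 0 0 0 0 0 0 -0.592; 0 0 0 0 0 0 -0.74' >/dev/null
python3 -m handwheel '0 0 0 0 0 0 -0.148; 0 0 0 0 0 0 -0.296; 0 0 0 0 0 0 -0.444; 0 0 0 0 0 0 -0.592; 0 0 0 0 0 0 -0.74' >/dev/null
python3 -m handwheel '0 0 0 0 0 0 -0.148; 0 0 0 0 0 0 -0.296; 0 0 0 0 0 0 -0.444; 0 0 0 0 0 0 -0.592; 0 0 0 0 0 0 -0.74' >/dev/null
python3 -m handwheel '0 0 0 0 0 0 -0.148; 0 0 0 0 0 0 -0.296; 0 0 0 0 0 0 -0.444; 0 0 0 0 0 0 -0.592; 0 0 0 0 0 0 -0.74' >/dev/null
python3 -m handwheel '0 0 0 0 0 0 -0.148; 0 0 0 0 0 0 -0.18; 0 0 0 0 0 0 -0.18; 0 0 0 0 0 0 -0.18'
cat >> h.py <<'E'
def st():
    s=env.sense();M=R.from_quat(np.roll(s['tool_rot'],-1)).as_matrix()
    print("t",round(s['time'],1),"pos",s['ee_pos'].round(4),"yaw",round(np.arctan2(M[1,0],M[0,0]),4),"tilt",M[:2,2].round(4),"gap",round(s['finger_gap'],3),"f",s['wrist_force'].round(1),"g",round(s['grasp_force'],1),"j",s['joints'].round(2))
E
python3 -c "from h import *;st()"
```

```text
time: 4.85
ee_pos: [0.5692, -0.0508, 0.2515]
tool_rot: [0.0, 0.002, 1.0, -0.0]
wrist_force: [0.3, -0.2, 0.2]
finger_gap: 0.999
grasp_force: 0.0
t 4.8 pos [ 0.5692 -0.0508  0.2515] yaw 3.1378 tilt [ 0.0001 -0.0001] gap 0.999 f [ 0.3 -0.2  0.2] g 0.0 j [-0.09  0.34  0.    1.24 -0.   -0.09]
```

```bash

python3 -m handwheel '0 -1 1 30 0 0 0; 0 -1 1 60 0 0 0; 0 -1 1 85 0 0 0; 0 -1 1 104 0 0 0; 0 -1 1 114 0 0 0' >/dev/null
python3 -m handwheel '0 0 0 0 0 0 0;0 0 0 0 0 0 0'; python3 -c "from h import *;st()"
python3 -m handwheel '1 0 0 0 0 0 0;1 0 0 0 0 0 0;1 0 0 0 0 0 0;1 0 0 0 0 0 0;1 0 0 0 0 0 0' 40
python3 -m handwheel '1 0 0 0 0 0 0;1 0 0 0 0 0 0;1 0 0 0 0 0 0;1 0 0 0 0 0 0;1 0 0 0 0 0 0' >/dev/null
python3 -c "from h import *;st()"
```

```text
time: 5.55
ee_pos: [0.5712, -0.0492, 0.138]
tool_rot: [0.001, 0.001, 1.0, -0.0]
wrist_force: [0.4, -0.7, -0.1]
finger_gap: 0.999
grasp_force: 0.0
t 5.5 pos [ 0.5712 -0.0492  0.138 ] yaw 3.1394 tilt [ 0.001  -0.0001] gap 0.999 f [ 0.4 -0.7 -0.1] g 0.0 j [-0.09  0.4  -0.2   0.97  0.   -0.08]
time: 6.05
ee_pos: [0.5712, -0.0492, 0.1381]
tool_rot: [0.001, 0.001, 1.0, -0.0]
wrist_force: [-0.5, -2.0, 3.5]
finger_gap: 0.41
grasp_force: 39.9
t 6.5 pos [ 0.5713 -0.0492  0.1381] yaw 3.1397 tilt [ 0.0015 -0.0004] gap 0.41 f [ 0.7 -0.8  5.6] g 40.1 j [-0.09  0.4  -0.2   0.97 -0.   -0.08]
```

```bash

python3 -m handwheel '1 0 0 -10 0 0 0; 1 0 0 -35 0 0 0; 1 0 0 -65 0 0 0; 1 0 0 -95 0 0 0; 1 0 0 -115 0 0 0' >/dev/null
python3 -m handwheel '1 -2 -10 0 0 0 0; 1 -6 -31 0 0 0 0; 1 -12 -62 0 0 0 0; 1 -18 -93 0 0 0 0; 1 -24 -124 0 0 0 0' >/dev/null
python3 -m handwheel '1 -6 -31 0 0 0 0; 1 -12 -62 0 0 0 0; 1 -18 -93 0 0 0 0; 1 -24 -124 0 0 0 0; 1 -27 -139 0 0 0 0' >/dev/null
python3 -m handwheel '1 0 0 0 0 0 0;1 0 0 0 0 0 0;1 0 0 0 0 0 0';python3 -c "
from h import *
st();cv2.imwrite('pics/w2.png',imaging.grab_frame('wrist'))"
```

```text
time: 8.35
ee_pos: [0.6206, -0.3111, 0.2513]
tool_rot: [-0.001, 0.001, 1.0, 0.001]
wrist_force: [0.9, 1.1, -2.9]
finger_gap: 0.407
grasp_force: 40.6
t 8.3 pos [ 0.6206 -0.3111  0.2513] yaw 3.1405 tilt [-0.0019  0.0014] gap 0.407 f [ 0.9  1.1 -2.9] g 40.6 j [-0.46  0.57  0.38  1.39  0.   -0.46]
```

View pics/w2.png

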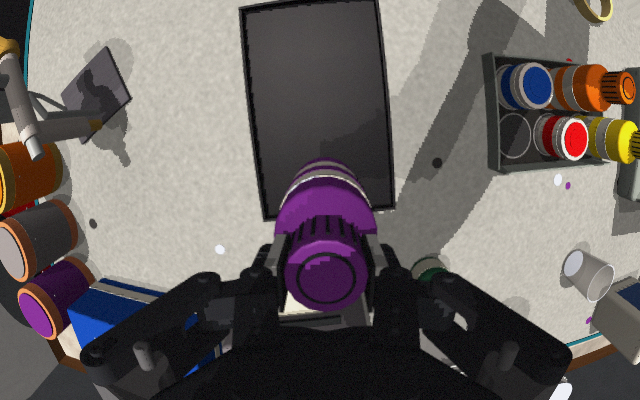

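The purple bottle hangs upright in the gripper over the far end of the tray; the far tray corners are at about (263,218) and (393,207). The rack still holds the rest. I lower it.

```bash

python3 -m handwheel '1 -1 -1 15 0 0 0; 1 -1 -1 40 0 0 0; 1 -1 -1 70 0 0 0; 1 -1 -1 93 0 0 0; 1 -1 -1 106 0 0 0' >/dev/null
python3 -m handwheel '1 0 0 3 0 0 0;1 0 0 6 0 0 0;1 0 0 8 0 0 0;1 0 0 8 0 0 0;1 0 0 8 0 0 0';python3 -c "from h import *;st()"
```

```text
time: 9.4
ee_pos: [0.6228, -0.3134, 0.1393]
tool_rot: [0.001, 0.001, 1.0, -0.0]
wrist_force: [0.5, -0.1, -2.9]
finger_gap: 0.407
grasp_force: 40.6
t 9.4 pos [ 0.6228 -0.3134  0.1393] yaw 3.1398 tilt [ 0.0016 -0.0008] gap 0.407 f [ 0.5 -0.1 -2.9] g 40.6 j [-0.47  0.6   0.16  1.12 -0.   -0.46]
```

```bash

python3 -m handwheel '1 0 0 0.7 0 0 0;1 0 0 1.3 0 0 0;1 0 0 2 0 0 0;1 0 0 2 0 0 0'|sed -n 2,4p;python3 -m handwheel '1 0 0 0.4 0 0 0;1 0 0 0.7 0 0 0;1 0 0 1 0 0 0;1 0 0 1 0 0 0'|sed -n 2,4p
```

```text
ee_pos: [0.6222, -0.3131, 0.1362]
tool_rot: [-0.0, 0.001, 1.0, 0.0]
wrist_force: [0.6, -0.5, -3.4]
ee_pos: [0.6225, -0.3132, 0.1361]
tool_rot: [0.0, 0.001, 1.0, -0.0]
wrist_force: [-1.4, 0.6, 2.9]
```

```bash

python3 -m handwheel '0 0 0 0 0 0 0;0 0 0 0 0 0 0;0 0 0 0 0 0 0;0 0 0 0 0 0 0;0 0 0 -2 0 0 0'|tail -2
python3 -m handwheel '0 0 0 -20 0 0 0; 0 0 0 -50 0 0 0; 0 0 0 -80 0 0 0; 0 0 0 -105 0 0 0; 0 0 0 -113 0 0 0' >/dev/null
python3 -m handwheel '0 5 13 0 0 0 0; 0 16 40 0 0 0 0; 0 32 80 0 0 0 0; 0 48 120 0 0 0 0; 0 64 161 0 0 0 0' >/dev/null
python3 -m handwheel '0 16 40 0 0 0 0; 0 32 80 0 0 0 0; 0 46 118 0 0 0 0; 0 58 150 0 0 0 0; 0 63 162 0 0 0 0' >/dev/null
python3 -m handwheel '0 0 0 0 0 0 0;0 0 0 0 0 0 0' >/dev/null;python3 -c "from h import *;st()"
```

```text
finger_gap: 1.001
grasp_force: 0.0
t 12.4 pos [0.4962 0.0096 0.25  ] yaw 3.1398 tilt [ 0.0001 -0.0008] gap 1.001 f [-0.  -0.3 -0.2] g 0.0 j [ 0.02  0.21 -0.18  1.18 -0.    0.02]
```

```bash

python3 -m handwheel '0 1 0 30 0 0 0; 0 1 0 60 0 0 0; 0 1 0 85 0 0 0; 0 1 0 104 0 0 0; 0 1 0 112 0 0 0' >/dev/null
python3 -m handwheel '0 0 0 0 0 0 0;0 0 0 0 0 0 0'|sed -n 2p
python3 -m handwheel '1 0 0 0 0 0 0;1 0 0 0 0 0 0;1 0 0 0 0 0 0;1 0 0 0 0 0 0;1 0 0 0 0 0 0' 40 >/dev/null
python3 -m handwheel '1 0 0 0 0 0 0;1 0 0 0 0 0 0;1 0 0 0 0 0 0'
python3 -c "from h import *;st()"
```

```text
ee_pos: [0.4957, 0.0095, 0.1389]
time: 13.9
ee_pos: [0.4954, 0.0104, 0.139]
tool_rot: [0.001, 0.001, 1.0, 0.0]
wrist_force: [-0.5, 1.3, 5.8]
finger_gap: 0.412
grasp_force: 39.9
t 13.9 pos [0.4954 0.0104 0.139 ] yaw 3.14 tilt [0.0016 0.0004] gap 0.412 f [-0.5  1.3  5.8] g 39.9 j [ 0.02  0.28 -0.39  0.9   0.    0.02]
```

```bash

python3 -m handwheel '1 0 0 -10 0 0 0; 1 0 0 -35 0 0 0; 1 0 0 -65 0 0 0; 1 0 0 -95 0 0 0; 1 0 0 -115 0 0 0' >/dev/null
python3 -m handwheel '1 -2 -13 0 0 0 0; 1 -6 -42 0 0 0 0; 1 -12 -83 0 0 0 0; 1 -18 -124 0 0 0 0; 1 -24 -165 0 0 0 0' >/dev/null
python3 -m handwheel '1 -6 -41 0 0 0 0; 1 -12 -82 0 0 0 0; 1 -17 -121 0 0 0 0; 1 -21 -152 0 0 0 0; 1 -23 -165 0 0 0 0' >/dev/null
python3 -m handwheel '1 0 0 0 0 0 0;1 0 0 0 0 0 0;1 0 0 0 0 0 0'>/dev/null;python3 -c "from h import *;st()"
python3 -m handwheel '1 0 0 15 0 0 0; 1 0 0 40 0 0 0; 1 0 0 70 0 0 0; 1 0 0 93 0 0 0; 1 0 0 106 0 0 0' >/dev/null
python3 -m handwheel '1 0 0 3 0 0 0;1 0 0 6 0 0 0;1 0 0 9 0 0 0;1 0 0 10 0 0 0;1 0 0 10 0 0 0'|sed -n '2p;4p'
python3 -m handwheel '1 0 0 0.4 0 0 0;1 0 0 0.7 0 0 0;1 0 0 1 0 0 0;1 0 0 1 0 0 0'|sed -n '2p;4p'
```

```text
t 15.7 pos [ 0.5408 -0.3185  0.2529] yaw 3.1411 tilt [-0.0012  0.0012] gap 0.408 f [ 0.8 -0.8 -2.3] g 40.7 j [-0.53  0.44  0.16  1.3   0.   -0.53]
ee_pos: [0.5416, -0.3202, 0.138]
wrist_force: [0.6, 0.3, -3.6]
ee_pos: [0.5416, -0.3202, 0.1371]
wrist_force: [-0.3, 1.0, 2.5]
```

```bash

python3 -m handwheel '0 0 0 0 0 0 0;0 0 0 0 0 0 0;0 0 0 0 0 0 0;0 0 0 0 0 0 0;0 0 0 -2 0 0 0'|tail -2
python3 -m handwheel '0 0 0 -20 0 0 0; 0 0 0 -50 0 0 0; 0 0 0 -80 0 0 0; 0 0 0 -105 0 0 0; 0 0 0 -113 0 0 0' >/dev/null
python3 -m handwheel '0 -1 20 0 0 0 0; 0 -2 55 0 0 0 0; 0 -3 90 0 0 0 0; 0 -4 127 0 0 0 0; 0 -5 165 0 0 0 0' >/dev/null
python3 -m handwheel '0 -1 40 0 0 0 0; 0 -3 80 0 0 0 0; 0 -4 120 0 0 0 0; 0 -6 160 0 0 0 0; 0 -7 200 0 0 0 0' >/dev/null
python3 -m handwheel '0 -1 28 0 0 0 0;0 -1 40 0 0 0 0;0 -1 40 0 0 0 0;0 -1 40 0 0 0 0' >/dev/null;python3 -c "from h import *;st()"
```

```text
finger_gap: 0.998
grasp_force: 0.0
t 19.5 pos [0.5542 0.0846 0.2506] yaw 3.1399 tilt [-0.0015 -0.0009] gap 1.004 f [ 0.  -0.7 -0.4] g 0.0 j [ 0.15  0.32 -0.03  1.23 -0.    0.15]
```

```bash

python3 -m handwheel '0 0 1 30 0 0 0; 0 0 1 60 0 0 0; 0 0 1 85 0 0 0; 0 0 1 104 0 0 0; 0 0 1 112 0 0 0' >/dev/null
python3 -m handwheel '0 0 0 0 0 0 0;0 0 0 0 0 0 0'|sed -n 2p
python3 -m handwheel '1 0 0 0 0 0 0;1 0 0 0 0 0 0;1 0 0 0 0 0 0;1 0 0 0 0 0 0;1 0 0 0 0 0 0' 40 >/dev/null
python3 -m handwheel '1 0 0 0 0 0 0;1 0 0 0 0 0 0;1 0 0 0 0 0 0'
python3 -c "from h import *;st()"
```

```text
ee_pos: [0.5555, 0.0854, 0.1401]
time: 21.0
ee_pos: [0.5555, 0.086, 0.1401]
tool_rot: [0.001, 0.001, 1.0, -0.0]
wrist_force: [-0.1, -0.8, 6.1]
finger_gap: 0.409
grasp_force: 39.9
t 21.0 pos [0.5555 0.086  0.1401] yaw 3.1398 tilt [ 0.0014 -0.0001] gap 0.409 f [-0.1 -0.8  6.1] g 39.9 j [ 0.15  0.38 -0.23  0.96 -0.    0.16]
```

```bash

python3 -m handwheel '1 0 0 -10 0 0 0; 1 0 0 -35 0 0 0; 1 0 0 -65 0 0 0; 1 0 0 -95 0 0 0; 1 0 0 -115 0 0 0' >/dev/null
python3 -m handwheel '1 4 -15 0 0 0 0; 1 13 -55 0 0 0 0; 1 22 -95 0 0 0 0; 1 31 -136 0 0 0 0; 1 40 -177 0 0 0 0' >/dev/null
python3 -m handwheel '1 9 -41 0 0 0 0; 1 18 -82 0 0 0 0; 1 27 -122 0 0 0 0; 1 36 -161 0 0 0 0; 1 45 -200 0 0 0 0' >/dev/null
python3 -m handwheel '1 6 -25 0 0 0 0;1 8 -35 0 0 0 0;1 8 -35 0 0 0 0;1 8 -35 0 0 0 0;1 8 -35 0 0 0 0'>/dev/null;python3 -c "from h import *;st()"
python3 -m handwheel '1 0 0 15 0 0 0; 1 0 0 40 0 0 0; 1 0 0 70 0 0 0; 1 0 0 93 0 0 0; 1 0 0 106 0 0 0' >/dev/null
python3 -m handwheel '1 0 0 3 0 0 0;1 0 0 6 0 0 0;1 0 0 9 0 0 0;1 0 0 10 0 0 0;1 0 0 10 0 0 0'|sed -n '2p;4p'
python3 -m handwheel '1 0 0 0.4 0 0 0;1 0 0 0.7 0 0 0;1 0 0 1 0 0 0;1 0 0 1 0 0 0'|sed -n '2p;4p'
```

```text
t 23.0 pos [ 0.4612 -0.3244  0.254 ] yaw 3.1413 tilt [-0.0007  0.0012] gap 0.406 f [-0.3 -0.  -3. ] g 40.9 j [-0.61  0.32 -0.01  1.24  0.   -0.61]
ee_pos: [0.4615, -0.3259, 0.1388]
wrist_force: [-0.1, -0.6, -2.7]
ee_pos: [0.4616, -0.3261, 0.1381]
wrist_force: [-1.1, -0.3, 3.1]
```

```bash

python3 -m handwheel '0 0 0 0 0 0 0;0 0 0 0 0 0 0;0 0 0 0 0 0 0;0 0 0 0 0 0 0;0 0 0 -2 0 0 0'|tail -2
python3 -m handwheel '0 0 0 -20 0 0 0; 0 0 0 -50 0 0 0; 0 0 0 -80 0 0 0; 0 0 0 -105 0 0 0; 0 0 0 -113 0 0 0' >/dev/null
python3 -m handwheel '0 -5 17 0 0 0 0; 0 -16 55 0 0 0 0; 0 -27 94 0 0 0 0; 0 -39 133 0 0 0 0; 0 -50 172 0 0 0 0' >/dev/null
python3 -m handwheel '0 -11 38 0 0 0 0; 0 -22 76 0 0 0 0; 0 -34 117 0 0 0 0; 0 -45 155 0 0 0 0; 0 -50 172 0 0 0 0' >/dev/null
python3 -m handwheel '0 0 0 0 0 0 0;0 0 0 0 0 0 0;0 0 0 0 0 0 0' >/dev/null;python3 - <<'E'
from h import *
st();s=env.sense()
w=imaging.grab_frame("wrist");t=imaging.grab_frame("top")
cv2.imwrite("pics/w3.png",np.hstack([w[:,100:540],t[100:300,300:560].repeat(2,0)[:, :260]])[:400])
E
```

```text
finger_gap: 0.998
grasp_force: 0.0
t 26.7 pos [0.5613 0.0171 0.2518] yaw 3.1387 tilt [-0.0011 -0.0005] gap 1.001 f [-0.9 -0.2 -0.7] g 0.0 j [ 0.03  0.32 -0.02  1.23 -0.    0.03]
```

View pics/w3.png

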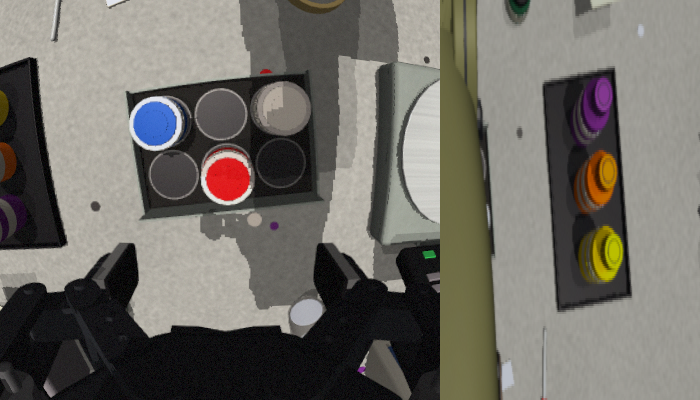

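The three bottles stand upright in the tray. In the wrist part the red lid is at (328,178) in full-frame pixels, and the empty rings are at (273,175), (321,114) and (380,162). I check these against my coordinates.

```bash
cat >> h.py <<'E'
def wray(s,u,v,z):
    m=imaging.camera_model("wrist");H=np.array(m["hand_eye"]);Rt=R.from_quat(np.roll(s['tool_rot'],-1)).as_matrix()
    a=np.array([u-m["cx"],v-m["cy"]]);r=np.hypot(*a);th=r/m["fx"];d=np.r_[a/r*np.sin(th),np.cos(th)]
    o=s['ee_pos']+Rt@H[:3,3];d=Rt@H[:3,:3]@d;return (o+d*(z-o[2])/d[2]).round(4)
E
python3 - <<'E'
from h import *
s=env.sense();w=imaging.grab_frame("wrist");b,g,r=[w[...,i].astype(int) for i in range(3)]
m=((r>120)&(g<70)&(b<70)).astype(np.uint8);n,_,S,C=cv2.connectedComponentsWithStats(m);k=1+S[1:,4].argmax();print(C[k],S[k])
print("red",wray(s,*C[k],.068),"slot .5622 .0182")
for q,n in(((273,175),"p .5702 -.0494"),((321,114),"o .4947 .0101"),((380,162),"y .5541 .0857")):print(n,wray(s,*q,.006))
E
```

```text
[327.66289753 178.35689046] [ 307  158   43   42 1415]
red [0.5607 0.0185 0.068 ] slot .5622 .0182
p .5702 -.0494 [ 0.5689 -0.0499  0.006 ]
o .4947 .0101 [0.4937 0.011  0.006 ]
y .5541 .0857 [0.5528 0.0843 0.006 ]
```

```bash

python3 -m handwheel '0 0 1 30 0 0 0; 0 0 1 70 0 0 0; 0 0 1 110 0 0 0; 0 0 1 145 0 0 0; 0 0 1 175 0 0 0' >/dev/null
python3 -m handwheel '0 0 0 20 0 0 0;0 0 0 34 0 0 0;0 0 0 38 0 0 0;0 0 0 38 0 0 0'|sed -n '2p;4p'
python3 -m handwheel '1 0 0 0 0 0 0;1 0 0 0 0 0 0;1 0 0 0 0 0 0;1 0 0 0 0 0 0;1 0 0 0 0 0 0' 35 >/dev/null
python3 -m handwheel '1 0 0 0 0 0 0;1 0 0 0 0 0 0;1 0 0 0 0 0 0'
python3 -c "from h import *;st()"
```

```text
ee_pos: [0.5615, 0.0184, 0.039]
wrist_force: [-0.2, -0.3, -0.6]
time: 28.55
ee_pos: [0.563, 0.0189, 0.0406]
tool_rot: [0.001, 0.001, 1.0, -0.0]
wrist_force: [-0.1, -0.3, 6.2]
finger_gap: 0.671
grasp_force: 38.0
t 28.6 pos [0.563  0.0189 0.0406] yaw 3.1397 tilt [ 0.0027 -0.0002] gap 0.671 f [-0.1 -0.3  6.2] g 38.0 j [ 0.03  0.48 -0.37  0.72 -0.    0.04]
```

```bash

python3 -m handwheel '1 0 0 -10 0 0 0; 1 0 0 -40 0 0 0; 1 0 0 -80 0 0 0; 1 0 0 -120 0 0 0; 1 0 0 -150 0 0 0' >/dev/null
python3 -m handwheel '1 2 15 0 0 0 0; 1 5 45 0 0 0 0; 1 10 80 0 0 0 0; 1 16 120 0 0 0 0; 1 20 150 0 0 0 0' >/dev/null
python3 -m handwheel '1 0 0 0 0 0 0;1 0 0 0 0 0 0;1 0 0 0 0 0 0;1 0 0 0 0 0 0' >/dev/null;python3 - <<'E'
from h import *
st();s=env.sense();cv2.imwrite("pics/w4.png",imaging.grab_frame("wrist"));np.save("s4.npy",s,allow_pickle=True)
E
```

```text
t 29.9 pos [0.5419 0.1681 0.189 ] yaw 3.1385 tilt [-0.0008 -0.0004] gap 0.667 f [-0.5 -0.4 -2. ] g 38.0 j [ 0.3   0.36 -0.13  1.08 -0.    0.3 ]
```

View pics/w4.png

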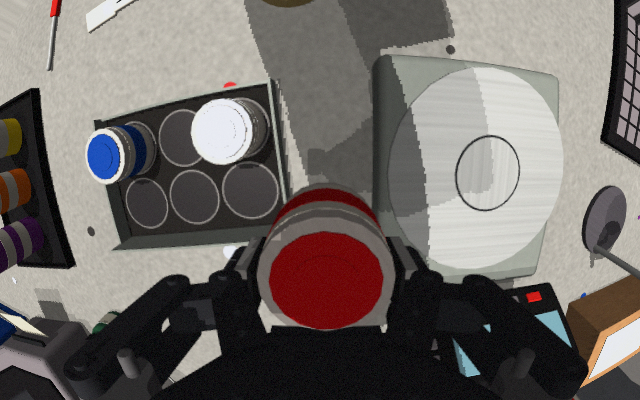

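The red tin is held upright with its lid at (326,280). The pan ring spans columns 455–520 and rows 135–211.

```bash
python3 - <<'E'
from h import *
s=np.load("s4.npy",allow_pickle=True).item()
L=[wray(s,*q,.07)[:2] for q in((455,174),(520,172),(489,135),(487,211))];print(L,np.mean(L[:2],0),np.mean(L[2:],0))
print("pan edge", [wray(s,*q,.07) for q in((387,185),(564,160))])
print("tin lid",[wray(s,*q,.2172) for q in((326,232),(326,329),(269,280),(383,280),(326,280))])
E
```

```text
[array([0.5229, 0.2814]), array([0.5194, 0.353 ]), array([0.4866, 0.3134]), array([0.5577, 0.3197])] [0.52115 0.3172 ] [0.52215 0.31655]
pan edge [array([0.5331, 0.2195, 0.07  ]), array([0.5049, 0.4125, 0.07  ])]
tin lid [array([0.5165, 0.1677, 0.2172]), array([0.5617, 0.1675, 0.2172]), array([0.5371, 0.1452, 0.2172]), array([0.5373, 0.1901, 0.2172]), array([0.5368, 0.1676, 0.2172])]
```

```bash

python3 -m handwheel '1 2 15 0 0 0 0; 1 6 50 0 0 0 0; 1 11 90 0 0 0 0; 1 16 130 0 0 0 0; 1 18 150 0 0 0 0' >/dev/null
python3 -m handwheel '1 0 0 0 0 0 0;1 0 0 20 0 0 0;1 0 0 45 0 0 0;1 0 0 65 0 0 0;1 0 0 76 0 0 0' >/dev/null
python3 -m handwheel '1 0 0 2 0 0 0;1 0 0 4 0 0 0;1 0 0 5 0 0 0;1 0 0 5 0 0 0;1 0 0 5 0 0 0' >/dev/null;python3 -c "from h import *;st()"
python3 -m handwheel '1 0 0 0.5 0 0 0;1 0 0 1 0 0 0;1 0 0 1.5 0 0 0;1 0 0 1.5 0 0 0' |sed -n '2p;4p'
```

```text
t 31.5 pos [0.5249 0.3194 0.1091] yaw 3.1398 tilt [0.0013 0.0007] gap 0.665 f [-0.2 -0.8 -1.9] g 38.1 j [ 0.55  0.49 -0.14  0.94 -0.    0.55]
ee_pos: [0.5243, 0.3191, 0.1067]
wrist_force: [-0.6, 1.0, -1.3]
```

```bash

python3 -m handwheel '1 0 -0.5 0 0 0 0;1 0 -1 0.5 0 0 0;1 0 -1 1 0 0 0;1 0 -1 1 0 0 0;1 0 -1 1 0 0 0' |sed -n '2p;4p'
python3 -m handwheel '1 0 0 0.3 0 0 0;1 0 0 0.7 0 0 0;1 0 0 1 0 0 0;1 0 0 1 0 0 0;1 0 0 1 0 0 0' |sed -n '2p;4p'
```

```text
ee_pos: [0.5244, 0.3181, 0.1058]
wrist_force: [-0.6, 0.8, -1.1]
ee_pos: [0.5244, 0.3181, 0.1048]
wrist_force: [-0.4, -0.5, -1.3]
```

```bash

python3 -m handwheel '1 0 0 0.3 0 0 0;1 0 0 0.6 0 0 0;1 0 0 0.6 0 0 0' |sed -n '2p;4p'
python3 -m handwheel '1 0 0 0.3 0 0 0;1 0 0 0.6 0 0 0;1 0 0 0.6 0 0 0' |sed -n '2p;4p'
```

```text
ee_pos: [0.5243, 0.3181, 0.1047]
wrist_force: [-0.9, -1.1, 3.8]
ee_pos: [0.5243, 0.3181, 0.1047]
wrist_force: [-3.2, -1.8, 7.5]
```

```bash

python3 -m handwheel '0.3 0 0 -0.5 0 0 0;0.2 0 0 -0.5 0 0 0;0.1 0 0 -0.5 0 0 0;0 0 0 -0.5 0 0 0;0 0 0 -0.5 0 0 0'|tail -2
python3 -m handwheel '0 0 0 -15 0 0 0; 0 0 0 -45 0 0 0; 0 0 0 -80 0 0 0; 0 0 0 -120 0 0 0; 0 0 0 -147 0 0 0' >/dev/null
python3 -m handwheel '0 0 0 0 0 0 0;0 0 0 0 0 0 0' >/dev/null;python3 - <<'E'
from h import *
st();s=env.sense();w=imaging.grab_frame("wrist");cv2.imwrite("pics/w5.png",w);b,g,r=[w[...,i].astype(int) for i in range(3)]
m=((r>90)&(g<60)&(b<60)).astype(np.uint8);n,_,S,C=cv2.connectedComponentsWithStats(m);k=1+S[1:,4].argmax();print(C[k],S[k],wray(s,*C[k],.132))
E
```

```text
finger_gap: 0.999
grasp_force: 0.0
t 34.7 pos [0.5247 0.3183 0.2516] yaw 3.1398 tilt [0.0014 0.0008] gap 0.999 f [-0.3 -0.1 -0.2] g 0.0 j [ 0.55  0.41  0.12  1.28 -0.    0.55]
[325.08506787 191.04434389] [ 298  165   55   53 2210] [0.5215 0.3174 0.132 ]
```

View pics/w5.png

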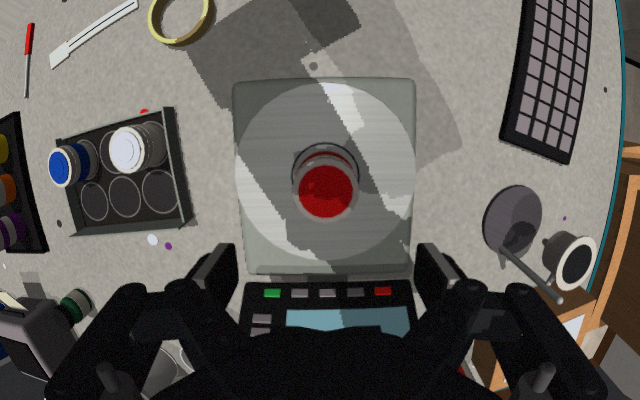

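The tin stands at (325,191), which is (0.5215, 0.3174), centred on the ring. Now the bottles go back, yellow first.

```bash

python3 -m handwheel '0 2 -20 0 0 0 0; 0 6 -60 0 0 0 0; 0 10 -104 0 0 0 0; 0 14 -148 0 0 0 0; 0 19 -192 0 0 0 0' >/dev/null
python3 -m handwheel '0 4 -44 0 0 0 0; 0 9 -88 0 0 0 0; 0 13 -132 0 0 0 0; 0 17 -176 0 0 0 0; 0 22 -220 0 0 0 0' >/dev/null
python3 -m handwheel '0 4 -44 0 0 0 0; 0 9 -88 0 0 0 0; 0 13 -132 0 0 0 0; 0 17 -176 0 0 0 0; 0 20 -210 0 0 0 0' >/dev/null
python3 -m handwheel '0 2 -22 0 0 0 0;0 2 -22 0 0 0 0;0 2 -22 0 0 0 0;0 2 -22 0 0 0 0' >/dev/null;python3 -c "from h import *;st()"
```

```text
t 36.6 pos [ 0.4598 -0.3245  0.2502] yaw 3.1407 tilt [-0.0016  0.0016] gap 1.002 f [-0.2  0.6  0.9] g 0.0 j [-0.61  0.32 -0.02  1.23  0.   -0.61]
```

```bash

python3 -m handwheel '0 -1.5 0 30 0 0 0; 0 -1.5 0 60 0 0 0; 0 -1.5 0 85 0 0 0; 0 -1.5 0 104 0 0 0; 0 -1.5 0 112 0 0 0' >/dev/null
python3 -m handwheel '0 0 0 0 0 0 0;0 0 0 0 0 0 0'|sed -n 2p
python3 -m handwheel '1 0 0 0 0 0 0;1 0 0 0 0 0 0;1 0 0 0 0 0 0;1 0 0 0 0 0 0;1 0 0 0 0 0 0' 40 >/dev/null
python3 -m handwheel '1 0 0 0 0 0 0;1 0 0 0 0 0 0;1 0 0 0 0 0 0' >/dev/null
python3 -c "from h import *;st()"
```

```text
ee_pos: [0.4623, -0.3256, 0.14]
t 38.1 pos [ 0.4622 -0.3263  0.1399] yaw 3.1396 tilt [ 0.0012 -0.0011] gap 0.409 f [-1.6 -0.5  5.7] g 40.1 j [-0.61  0.39 -0.22  0.96 -0.   -0.61]
```

```bash

python3 -m handwheel '1 0 0 -10 0 0 0; 1 0 0 -35 0 0 0; 1 0 0 -65 0 0 0; 1 0 0 -95 0 0 0; 1 0 0 -115 0 0 0' >/dev/null
python3 -m handwheel '1 -4 15 0 0 0 0; 1 -13 55 0 0 0 0; 1 -22 95 0 0 0 0; 1 -31 136 0 0 0 0; 1 -40 177 0 0 0 0' >/dev/null
python3 -m handwheel '1 -9 41 0 0 0 0; 1 -18 82 0 0 0 0; 1 -27 122 0 0 0 0; 1 -36 161 0 0 0 0; 1 -45 200 0 0 0 0' >/dev/null
python3 -m handwheel '1 -6 25 0 0 0 0;1 -9 35 0 0 0 0;1 -9 35 0 0 0 0;1 -9 35 0 0 0 0;1 -9 35 0 0 0 0'>/dev/null;python3 -c "from h import *;st()"
python3 -m handwheel '1 0 0 15 0 0 0; 1 0 0 40 0 0 0; 1 0 0 70 0 0 0; 1 0 0 93 0 0 0; 1 0 0 106 0 0 0' >/dev/null
python3 -m handwheel '1 0 0 2 0 0 0;1 0 0 4 0 0 0;1 0 0 5 0 0 0;1 0 0 5 0 0 0;1 0 0 5 0 0 0'|sed -n '2p;4p'
```

```text
t 40.1 pos [0.5558 0.0848 0.2538] yaw 3.1383 tilt [-0.0011 -0.0006] gap 0.407 f [-0.1 -0.2 -3.6] g 40.9 j [ 0.15  0.32 -0.01  1.24 -0.    0.16]
ee_pos: [0.5571, 0.086, 0.144]
wrist_force: [-0.3, -0.8, -2.5]
```

```bash

python3 -m handwheel '1 1 0 0.5 0 0 0;1 1 0 1 0 0 0;1 1 0 1.5 0 0 0;1 1 0 1.5 0 0 0'|sed -n '2p;4p'
python3 -m handwheel '1 0 0 0.3 0 0 0;1 0 0 0.6 0 0 0;1 0 0 1 0 0 0;1 0 0 1 0 0 0'|sed -n '2p;4p'
```

```text
ee_pos: [0.5556, 0.0861, 0.1419]
wrist_force: [-0.4, -0.1, -1.3]
ee_pos: [0.556, 0.0861, 0.1419]
wrist_force: [-1.5, -0.8, 6.0]
```

```bash

python3 -m handwheel '0 0 0 0 0 0 0;0 0 0 0 0 0 0;0 0 0 0 0 0 0;0 0 0 0 0 0 0;0 0 0 -2 0 0 0'|tail -2
python3 -m handwheel '0 0 0 -20 0 0 0; 0 0 0 -50 0 0 0; 0 0 0 -80 0 0 0; 0 0 0 -105 0 0 0; 0 0 0 -110 0 0 0' >/dev/null
python3 -m handwheel '0 1 -20 0 0 0 0; 0 2 -55 0 0 0 0; 0 3 -90 0 0 0 0; 0 4 -127 0 0 0 0; 0 5 -165 0 0 0 0' >/dev/null
python3 -m handwheel '0 1 -40 0 0 0 0; 0 3 -80 0 0 0 0; 0 4 -120 0 0 0 0; 0 6 -160 0 0 0 0; 0 7 -200 0 0 0 0' >/dev/null
python3 -m handwheel '0 2 -28 0 0 0 0;0 2 -41 0 0 0 0;0 2 -41 0 0 0 0;0 2 -41 0 0 0 0' >/dev/null;python3 -c "from h import *;st()"
```

```text
finger_gap: 0.998
grasp_force: 0.0
t 44.4 pos [ 0.5406 -0.3188  0.252 ] yaw 3.1403 tilt [-0.0009  0.0015] gap 1.0 f [0.1 0.2 0.4] g 0.0 j [-0.53  0.44  0.16  1.3   0.   -0.53]
```

```bash

python3 -m handwheel '0 0 0 30 0 0 0; 0 0 0 60 0 0 0; 0 0 0 85 0 0 0; 0 0 0 104 0 0 0; 0 0 0 114 0 0 0' >/dev/null
python3 -m handwheel '0 0 0 0 0 0 0;0 0 0 0 0 0 0'|sed -n 2p
python3 -m handwheel '1 0 0 0 0 0 0;1 0 0 0 0 0 0;1 0 0 0 0 0 0;1 0 0 0 0 0 0;1 0 0 0 0 0 0' 40 >/dev/null
python3 -m handwheel '1 0 0 0 0 0 0;1 0 0 0 0 0 0;1 0 0 0 0 0 0' >/dev/null
python3 -c "from h import *;st()"
```

```text
ee_pos: [0.5414, -0.3194, 0.1395]
t 45.9 pos [ 0.5411 -0.3201  0.1394] yaw 3.1398 tilt [ 0.0013 -0.0005] gap 0.409 f [-0.5  0.2  4.3] g 40.1 j [-0.53  0.49 -0.05  1.03  0.   -0.53]
```

```bash

python3 -m handwheel '1 0 0 -10 0 0 0; 1 0 0 -35 0 0 0; 1 0 0 -65 0 0 0; 1 0 0 -95 0 0 0; 1 0 0 -115 0 0 0' >/dev/null
python3 -m handwheel '1 2 13 0 0 0 0; 1 6 42 0 0 0 0; 1 12 83 0 0 0 0; 1 18 124 0 0 0 0; 1 24 165 0 0 0 0' >/dev/null
python3 -m handwheel '1 6 41 0 0 0 0; 1 12 82 0 0 0 0; 1 17 121 0 0 0 0; 1 21 152 0 0 0 0; 1 22 165 0 0 0 0' >/dev/null
python3 -m handwheel '1 0 0 0 0 0 0;1 0 0 0 0 0 0;1 0 0 0 0 0 0'>/dev/null;python3 -c "from h import *;st()"
python3 -m handwheel '1 0 0 15 0 0 0; 1 0 0 40 0 0 0; 1 0 0 70 0 0 0; 1 0 0 93 0 0 0; 1 0 0 106 0 0 0' >/dev/null
python3 -m handwheel '1 0 0 2 0 0 0;1 0 0 4 0 0 0;1 0 0 5 0 0 0;1 0 0 5 0 0 0;1 0 0 5 0 0 0'|sed -n '2p;4p'
```

```text
t 47.6 pos [0.4952 0.0092 0.2531] yaw 3.1385 tilt [-0.0008 -0.0006] gap 0.407 f [-0.4 -0.1 -3. ] g 40.8 j [ 0.02  0.2  -0.18  1.19 -0.    0.02]
ee_pos: [0.4959, 0.0101, 0.1433]
wrist_force: [0.7, -0.4, -3.1]
```

```bash

python3 -m handwheel '1 0.7 0 0.5 0 0 0;1 0.7 0 1 0 0 0;1 0.7 0 1.5 0 0 0;1 0.7 0 1.5 0 0 0'|sed -n '2p;4p'
python3 -m handwheel '1 0 0 0.3 0 0 0;1 0 0 0.6 0 0 0;1 0 0 1 0 0 0;1 0 0 1 0 0 0'|sed -n '2p;4p'
```

```text
ee_pos: [0.4948, 0.0102, 0.1415]
wrist_force: [0.2, 0.7, 0.2]
ee_pos: [0.4953, 0.0103, 0.1415]
wrist_force: [-2.4, 1.2, 7.9]
```

```bash

python3 -m handwheel '0 0 0 0 0 0 0;0 0 0 0 0 0 0;0 0 0 0 0 0 0;0 0 0 0 0 0 0;0 0 0 -2 0 0 0'|tail -2
python3 -m handwheel '0 0 0 -20 0 0 0; 0 0 0 -50 0 0 0; 0 0 0 -80 0 0 0; 0 0 0 -105 0 0 0; 0 0 0 -110 0 0 0' >/dev/null
python3 -m handwheel '0 -5 -13 0 0 0 0; 0 -16 -40 0 0 0 0; 0 -32 -80 0 0 0 0; 0 -48 -120 0 0 0 0; 0 -64 -161 0 0 0 0' >/dev/null
python3 -m handwheel '0 -16 -40 0 0 0 0; 0 -32 -80 0 0 0 0; 0 -46 -118 0 0 0 0; 0 -58 -150 0 0 0 0; 0 -64 -163 0 0 0 0' >/dev/null
python3 -m handwheel '0 0 0 0 0 0 0;0 0 0 0 0 0 0;0 0 0 0 0 0 0' >/dev/null;python3 -c "from h import *;st()"
```

```text
finger_gap: 1.003
grasp_force: 0.0
t 51.8 pos [ 0.6213 -0.3133  0.2513] yaw 3.1403 tilt [-0.0017  0.0011] gap 1.005 f [-0.9 -0.7  0.7] g 0.0 j [-0.47  0.57  0.39  1.39  0.   -0.47]
```

```bash

python3 -m handwheel '0 0 1 30 0 0 0; 0 0 1 60 0 0 0; 0 0 1 85 0 0 0; 0 0 1 104 0 0 0; 0 0 1 113 0 0 0' >/dev/null
python3 -m handwheel '0 0 0 0 0 0 0;0 0 0 0 0 0 0'|sed -n 2p
python3 -m handwheel '1 0 0 0 0 0 0;1 0 0 0 0 0 0;1 0 0 0 0 0 0;1 0 0 0 0 0 0;1 0 0 0 0 0 0' 40 >/dev/null
python3 -m handwheel '1 0 0 0 0 0 0;1 0 0 0 0 0 0;1 0 0 0 0 0 0' >/dev/null
python3 -c "from h import *;st()"
```

```text
ee_pos: [0.6225, -0.3128, 0.1403]
t 53.2 pos [ 0.6225 -0.3135  0.1399] yaw 3.1397 tilt [ 0.0014 -0.001 ] gap 0.411 f [-0.1 -0.5  5.8] g 40.4 j [-0.47  0.6   0.16  1.12 -0.   -0.46]
```

```bash

python3 -m handwheel '1 0 0 -10 0 0 0; 1 0 0 -35 0 0 0; 1 0 0 -65 0 0 0; 1 0 0 -95 0 0 0; 1 0 0 -115 0 0 0' >/dev/null
python3 -m handwheel '1 2 10 0 0 0 0; 1 6 31 0 0 0 0; 1 12 62 0 0 0 0; 1 18 93 0 0 0 0; 1 24 124 0 0 0 0' >/dev/null
python3 -m handwheel '1 6 31 0 0 0 0; 1 12 62 0 0 0 0; 1 18 93 0 0 0 0; 1 24 124 0 0 0 0; 1 27 140 0 0 0 0' >/dev/null
python3 -m handwheel '1 0 0 0 0 0 0;1 0 0 0 0 0 0;1 0 0 0 0 0 0'>/dev/null;python3 -c "from h import *;st()"
python3 -m handwheel '1 0 0 15 0 0 0; 1 0 0 40 0 0 0; 1 0 0 70 0 0 0; 1 0 0 93 0 0 0; 1 0 0 106 0 0 0' >/dev/null
python3 -m handwheel '1 0 0 2 0 0 0;1 0 0 4 0 0 0;1 0 0 5 0 0 0;1 0 0 5 0 0 0;1 0 0 5 0 0 0'|sed -n '2p;4p'
```

```text
t 55.0 pos [ 0.5715 -0.0498  0.2535] yaw 3.1388 tilt [-0.0007 -0.0005] gap 0.407 f [ 0.1  0.7 -2.6] g 40.6 j [-0.09  0.34  0.01  1.25 -0.   -0.08]
ee_pos: [0.5721, -0.0491, 0.1439]
wrist_force: [-0.2, -0.3, -2.7]
```

```bash

python3 -m handwheel '1 0.7 0 0.5 0 0 0;1 0.7 0 1 0 0 0;1 0.7 0 1.5 0 0 0;1 0.7 0 1.5 0 0 0'|sed -n '2p;4p'
python3 -m handwheel '1 0 0 0.3 0 0 0;1 0 0 0.6 0 0 0;1 0 0 1 0 0 0;1 0 0 1 0 0 0'|sed -n '2p;4p'
```

```text
ee_pos: [0.571, -0.049, 0.142]
wrist_force: [-0.8, -0.2, 0.0]
ee_pos: [0.5713, -0.049, 0.1419]
wrist_force: [-1.8, 0.2, 6.6]
```

Now release, retreat to the right, and check from above.

```bash

python3 -m handwheel '0 0 0 0 0 0 0;0 0 0 0 0 0 0;0 0 0 0 0 0 0;0 0 0 0 0 0 0;0 0 0 -2 0 0 0'|tail -2
python3 -m handwheel '0 0 0 -20 0 0 0; 0 0 0 -50 0 0 0; 0 0 0 -80 0 0 0; 0 0 0 -105 0 0 0; 0 0 0 -110 0 0 0' >/dev/null
python3 -m handwheel '0 12 -20 0 0 0 0; 0 35 -50 0 0 0 0; 0 60 -85 0 0 0 0; 0 85 -120 0 0 0 0; 0 110 -155 0 0 0 0' >/dev/null
python3 -m handwheel '0 25 -35 0 0 0 0; 0 50 -70 0 0 0 0; 0 75 -105 0 0 0 0; 0 95 -130 0 0 0 0; 0 110 -150 0 0 0 0' >/dev/null
python3 -m handwheel '0 0 0 0 0 0 0;0 0 0 0 0 0 0' >/dev/null;python3 - <<'E'
from h import *
st();t=imaging.grab_frame("top");cv2.imwrite("pics/top1.png",t)
a=t[150:250,245:365];cv2.imwrite("pics/topd.png",np.hstack([cv2.resize(a,None,fx=6,fy=6,interpolation=cv2.INTER_CUBIC)]))
E
```

```text
finger_gap: 0.998
grasp_force: 0.0
t 59.0 pos [ 0.3498 -0.3534  0.2518] yaw 3.1385 tilt [-0.0006  0.0014] gap 0.999 f [ 0.7 -0.  -0.2] g 0.0 j [-0.79  0.21 -0.17  1.19  0.   -0.79]
```

View pics/topd.png

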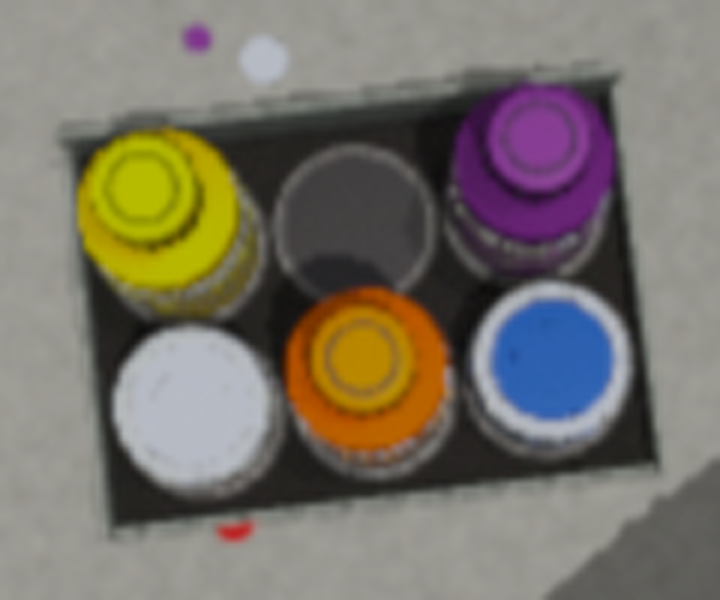

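View pics/top1.png

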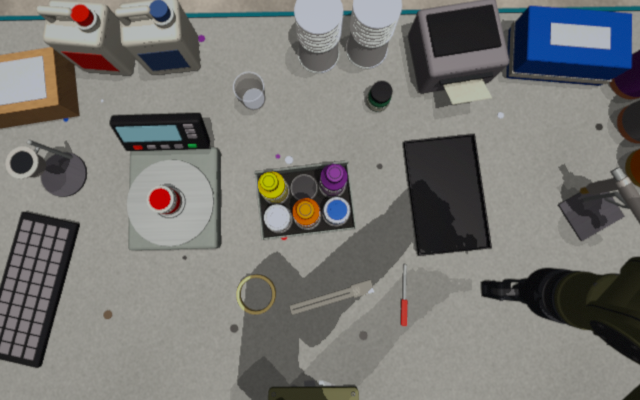

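The crop shows the caps at yellow (142,187), purple (540,138) and orange (362,358), the same as at the start. Blue and white have not moved, and the tin is on the pan at (161,200).

```bash
python3 - <<'E'
from h import *
t=cv2.imread("pics/top1.png").astype(int);b,g,r=[t[150:250,120:220,i] for i in range(3)]
m=(r>150)&(g<80)&(b<80);v,u=np.nonzero(m);c=u.mean()+120,v.mean()+150
print(c,onz("top",*c,.132),onz("top",170,202,.07))
print(workorder.job_done())
E
```

```text
(np.float64(159.39233038348084), np.float64(198.52507374631267)) [0.52364215 0.31801973 0.132     ] [0.52267772 0.31680555 0.07      ]
the job is handed in; nothing more can be done
None
```

The job is done and handed in: the red tin stands on the balance pan, measured within about 2 mm of its centre, and all three bottles are back upright on their own places in the rack. The blue and white tins were left untouched. I used about 59 s of the 144 s allowed, and the hand-in call did not report a verdict.

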